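Free the block from the bench hold-down

TASK

Free the wood block from the bench hold-down using only a fingertip or the outside of the fingers; nothing is gripped, forced or lifted. Roll a fingertip round the rim of the knurled brass nut to loosen it (anticlockwise from above) by two full turns, then push the strap's red peg so that the strap swings well clear of the block, away from the robot, about a quarter turn. Last, slide the block away from the hold-down until the whole block is past the end of the dark wooden stop batten, leaving it flat on the bench and the other tools where they are.

Things in the scene. Friction and masses are not known exactly. Their poses are not given: they have to be found in the camera images.
- hold_down: Blue cast bench hold-down, fixed to the bench together with a dark wooden stop batten. Origin on the axis of its upright steel stud (top 84 mm up), at bench height. x points roughly away from the robot, y to the left, z up. Casting: x -18..18, y -45..19 mm, 30 mm high, on a foot plate x -44..44, y -48..22 mm, 13 mm high with its screw heads.
- batten_end (a point): The batten's top corner nearest the robot at its free left-hand end (hold-down x 61, y 125, z 20 mm). The batten fills hold-down x 61..79, y 55..125 mm and is 20 mm high; the block's end rests against its near face.
- loc_pin (a point): Top of a fixed steel locating pin (8 mm across) beside the stud. Tight, it stands 4 mm up into the forked tail of the strap, which cannot swing until the nut has been loosened about 1.4 turns and the strap has risen off the pin.
- nut (a joint): Angle of the knurled brass nut on the stud, rad: 0 tight, grows anticlockwise from above (loosening); two full turns = 12.57, end of thread 18.8. Nut and strap rise together 3 mm a turn. It turns stiffly (0.035 N m), stays where it is left and starts at 0 to 0.35. A white paint mark on its top and rim points along the hold-down's +x at 0.
- nut_rim (a point): Centre of the nut's knurled rim: on the stud axis, at the rim's mid height. Rim 46 mm in diameter, 15 mm high, free all round; underside 52 mm above the bench when tight, 4 mm above the strap. A fingertip pressed on the rim from the side with 4 to 10 N and carried round it drags the nut along by friction.
- strap (a joint): Swing of the steel strap about the stud, rad: 0 clamped, lying along the hold-down's +y over the block; grows clockwise from above to a stop at 1.75, the nose going away from the robot. Stays where it is left (friction 0.03 N m). Above 1.05 it is clear of the block's place.
- strap_peg (a point): Centre of the top of the red peg standing on the strap, 95 mm from the stud axis. Peg 12 mm across, 26 mm tall above the strap. Strap 28 mm wide, 10 mm thick, nose 117 mm from the stud axis; tight, its underside bears on the block at 38 mm; two turns of the nut raise it by 6 mm.
- block: Loose softwood block 38 x 120 x 38 mm, about 0.1 kg, flat on the bench under the strap's nose. Origin at the centre of its underside; y along its length (pointing to the robot), z up. It starts 95 mm from the stud axis on the hold-down's +y side, its length along the hold-down's x, with 50 mm free between it and the casting for a fingertip.
- block_far (a point): Centre of the block's end face at the batten, 19 mm above its underside.
- block_near (a point): Centre of the block's other end face, nearer the robot, 19 mm above its underside.
- chisel: Bystander: chisel 274 mm long with a wooden handle, lying on the bench on the robot's side of the block. Origin at its middle.
- sanding_block: Bystander: black rubber sanding block 64 x 112 x 36 mm, to the left, beyond the batten. Origin at the centre of its underside.
- tape_measure: Bystander: yellow tape measure 36 x 98 x 64 mm, to the right of the hold-down. Origin at the centre of its underside.
Mind the look-alikes: they are no part of the job. There is more than one size of the block; the job needs the larger.

How it is judged:
By the outcome, as a careful person would: the job done as asked, in the order asked, and still so for the second after the job is handed in, with the robot touching nothing.
It also fails if it takes over 72 s, if anything falls off the work surface, if the arm or the gripper's body presses on something with over 40 N, if the wrist force passes 120 N, or if a joint passes its speed limit or range.

ROBOT

A 7-joint arm with a two-finger parallel gripper is mounted at the origin on a cart in front of the work surface, level with it; the furniture and walls round the work are solid. World frame = base frame: x ahead of the robot, y to its left, z up, the work surface at z = 0. Lengths are in mm, angles in rad, forces in N, time in s.
With the tool pointing down it reaches from about 350 to 900 mm from the base axis. Payload 19.9 kg.
Tool frame: the origin (TCP) lies at the centre of the arm's flange, where the gripper is bolted on; the fingertips stand 199 mm ahead of it and the grasp point (between the pads) lies 180 mm ahead of it; z points along the fingers, y is the line along which they close (so a half turn about z gives the same grasp; the last joint's range is limited). The gripper opens to 94 mm and grips with 3 to 60 N. Pads are 16 mm wide; open, the fingers measure 119 mm over their backs; the gripper's body (75 mm by 177 mm) begins 78 mm behind the grasp point.
Start: joints at [1.169, 0.417, -0.01, 1.614, 0.005, 1.111, -0.053], TCP at [220.645, -584.752, 404.625] pointing down, gripper open.
Joint ranges: [-2.81, 2.81], [-0.39, 2.02], [-1.27, 1.25], [0.06, 2.57], [-1.19, 4.33], [0.19, 2], [-2.82, 2.82]. Speed limits (rad/s): [1.89, 1.89, 2.39, 2.39, 3.01, 3.01, 3.01].

INTERFACE

Orientations are given as a unit quaternion [x, y, z, w].
In Python, from workcell import ctrl, grab_frame, find_in, landmark_of gives the robot as it stands.
- The arm moves only by the tool move_arm, never from a script. Its argument "targets" is a list of rows, each a list of 7 numbers: the finger opening in mm, from 0 to 94, then the shift along the tool's x, y, z in mm, then the turn, a rotation vector about the tool's x, y, z in rad. In form: [[grip, x, y, z, wx, wy, wz], ...]. A call has 1 to 12 rows; each row is the pose to reach, as a shift and turn from the pose commanded when the call began, along the tool's axes at that moment; what a row does not reach only later rows make up. A row lasts 1/10 s, in which the tool goes at most 50 mm and 8.59 degrees, less where a joint would pass 70% of its speed; a pose out of reach is approached as far as the arm can. A call with a gripper value outside its range is refused whole. The fingers move at their own pace and stop on an object; the grip force is fixed at half the most. Time passes only in rows, so rows that repeat a pose let the fingers close. It gives the time, the measured TCP pose, the force, the opening and the grip force at its end, in the units of the state.
- ctrl.get_obs(): the state, without advancing time (a new reading comes with each control period).
- grab_frame(name): name is "side" or "top"; returns a dict with "image" (384x512x3 uint8, red, green, blue), "z_map" (384x512 float32, mm along the optical axis (not along the pixel's ray), 0 where there is no reading), "fx", "fy", "cx", "cy" (pixels), "dist" ([k1, k2, p1, p2, k3] as OpenCV has them; the pictures are not rectified), "T" (4x4, takes a point from camera to world coordinates). Camera axes: x right, y down, z forward; pixel columns grow to the right and rows downward; lengths in mm; the calibration is good to about 2 mm. A picture is of the moment at which its call begins.
- ctrl.finish_job(): hands the job in; it is judged then, once.
Trained networks look in a picture, given as the dict that the camera call returned (one of the last four; its "shot" number tells which), for a name from the list of things; names that differ only in an ending like _2 or _b are one class to them, and where a whole thing is asked for, a point or a joint stands for the part that bears it (a point fixed in the world has none). Each returns a list of dicts, best first, with "confidence" (0 to 1); they miss things now and then, are a little off and sometimes report something else, mostly with a low value. They report only what shows in the picture. A call takes as long as a camera call. They do not tell look-alikes from the thing itself.
- find_in(picture, target): "uv" ([column, row] in pixels, amid what is visible of it).
- landmark_of(picture, target): "uv" ([column, row] in pixels: a listed point, or the origin of a listed thing).
The state is a dict: "time": time; "joint_pos": joint angles; "dq": joint speeds; "joint_efforts": joint torques, N m; "ee_pos": TCP position; "tool_rot": TCP orientation; "contact_force": force on the tool from outside, world axes, zero at the start; "ft_torque": the same for the moment, N m; "grip_width": finger opening in mm; "grasp_force": force on a finger pad.
Only numpy, scipy, OpenCV 4.12 (cv2) and the standard library are available. Lean on these libraries where they do the work, as an engineer would, in place of code of your own. Each camera call takes 0.05 s, during which the arm holds its last target. There are 200 camera calls.

## Working session

There is one attempt and no reset: what is moved stays moved. The work goes in short steps, Python scripts to look and compute and a tool call to move; the robot and the scene stay as the last step left them, time stands still between calls to the robot, and variables do not carry over. Pictures are saved under pics/ and viewed, at most 10 in all, crops included, and the job is handed in when it is done.

Besides the shell and the picture viewer there is one more tool, called after ">>>" in YAML: its name, and indented under it one key for each argument. move_arm: Moves the arm, as the interface text tells. Its arguments: {"type":"object","properties":{"targets":{"type":"array"}},"required":["targets"]}

```bash
ls; mkdir -p pics
cat > h.py <<'E'
import numpy as np, cv2
from workcell import ctrl, grab_frame, find_in, landmark_of
def ray(f,uv):
    K=np.array([[f["fx"],0,f["cx"]],[0,f["fy"],f["cy"]],[0,0,1]])
    p=cv2.undistortPoints(np.array([[uv]],float),K,np.array(f["dist"],float))[0,0]
    return np.array([p[0],p[1],1.])
def at_z(f,uv,z):
    T=np.array(f["T"]);d=T[:3,:3]@ray(f,uv);o=T[:3,3]
    return o+d*(z-o[2])/d[2]
def at_depth(f,uv):
    T=np.array(f["T"]);u,v=int(round(uv[0])),int(round(uv[1]))
    z=f["z_map"][v,u];return T[:3,:3]@(ray(f,uv)*z)+T[:3,3]
def proj(f,P):
    T=np.linalg.inv(np.array(f["T"]));K=np.array([[f["fx"],0,f["cx"]],[0,f["fy"],f["cy"]],[0,0,1]])
    return cv2.projectPoints(np.array(P,float).reshape(-1,1,3),cv2.Rodrigues(T[:3,:3])[0],T[:3,3],K,np.array(f["dist"],float))[0][:,0]
def save(f,n): cv2.imwrite(f"pics/{n}.png",cv2.cvtColor(f["image"],cv2.COLOR_RGB2BGR))
E
python3 - <<'E'
from h import *
a=grab_frame("top");b=grab_frame("side")
im=np.vstack([a["image"],b["image"]])
cv2.imwrite("pics/a.png",cv2.resize(cv2.cvtColor(np.hstack([a["image"],b["image"]]),cv2.COLOR_RGB2BGR),(800,300)))
save(a,"top0");save(b,"side0")
np.set_printoptions(precision=1,suppress=True)
for n,f in(("top",a),("side",b)):
    print(n,np.array(f["T"])[:3,3])
    for t in["hold_down","batten_end","loc_pin","nut_rim","strap_peg","block","block_far","block_near","chisel","sanding_block","tape_measure"]:
        for r in landmark_of(f,t)[:3]:
            try: print(t,round(r["confidence"],2),np.array(r["uv"]),at_depth(f,r["uv"]))
            except Exception as e: print(t,r,e)
print(ctrl.get_obs())
E
```

```text
pics
top [ 385.7 -285.9  926. ]
hold_down 0.81 [278.2 214.2] [ 479.8 -326.    71.8]
batten_end 0.73 [229.  194.7] [ 537.5 -204.3    2.1]
batten_end 0.64 [245.2 242.9] [ 415. -247.   18.]
loc_pin 0.86 [295.1 211.6] [ 489.2 -368.    43.2]
nut_rim 0.7 [193.  169.2] [ 596.3 -116.8   36.7]
nut_rim 0.55 [282.6 211.5] [ 484.8 -335.6   82.9]
strap_peg 0.84 [239.5 214.2] [ 479.4 -235.8   75.2]
strap_peg 0.19 [301.1 272.4] [ 344.5 -382.3   18.6]
block 0.91 [243.4 222.5] [ 462.8 -243.5   43.9]
block_far 0.89 [242.4 193.6] [ 534.5 -240.3   36.9]
block_far 0.73 [206.9 268.7] [ 353.  -155.5   27.9]
block_near 0.91 [248.2 244.8] [ 410.8 -253.8    0.9]
block_near 0.73 [222.9 298.4] [ 280.6 -192.2   -1.7]
block_near 0.16 [302.7 269.1] [ 352.2 -386.9   13.3]
chisel 0.79 [305.3 270.6] [ 348.8 -392.6   18.2]
sanding_block 0.71 [193. 172.] [ 588.8 -117.3   38.3]
sanding_block 0.54 [277.1 214.4] [ 479.3 -323.4   71.4]
tape_measure 0.57 [339.6 202.7] [ 507.9 -471.2   63.1]
side [297.8 503.5 551.5]
hold_down 0.77 [271.4 207.2] [ 468.1 -254.5   45.9]
hold_down 0.52 [271.1 185. ] [ 484.7 -325.5   66.3]
batten
[... 484 characters left out ...]
7.5 -170.7   21.9]
block_near 0.61 [288.7 221.3] [ 419.7 -224.    32.6]
chisel 0.72 [326.  201.2] [ 344.6 -350.7   20.9]
chisel 0.48 [199.1 250.6] [584.3 -73.5  34.9]
sanding_block 0.9 [199.9 252.3] [581.  -69.5  34.2]
tape_measure 0.78 [268.1 176.7] [ 522.6 -453.8   18.1]
{'time': 1.2, 'joint_pos': array([ 1.2,  0.4, -0. ,  1.6,  0. ,  1.1, -0.1]), 'dq': array([ 0., -0.,  0., -0.,  0.,  0.,  0.]), 'joint_efforts': array([  0. , -85.1,   0.6, -42.6,  -0. ,   0. ,  -0. ]), 'ee_pos': array([ 220.6, -584.7,  404.6]), 'tool_rot': array([ 1. ,  0.2, -0. , -0. ]), 'contact_force': array([ 0. , -0.4, -0.7]), 'ft_torque': array([ 0.1, -0. ,  0. ]), 'grasp_force': 0.0, 'grip_width': 94.0044637286443}
```

Run:
```python
import cv2,numpy as np
a=cv2.imread("pics/top0.png")[140:320,160:370];b=cv2.imread("pics/side0.png")[150:300,150:380]
a=cv2.resize(a,(700,600),interpolation=3);cv2.imwrite("pics/c1.png",a)
cv2.imwrite("pics/c2.png",cv2.resize(b,(800,522),interpolation=3))
```

```text
(no output)
```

View pics/a.png

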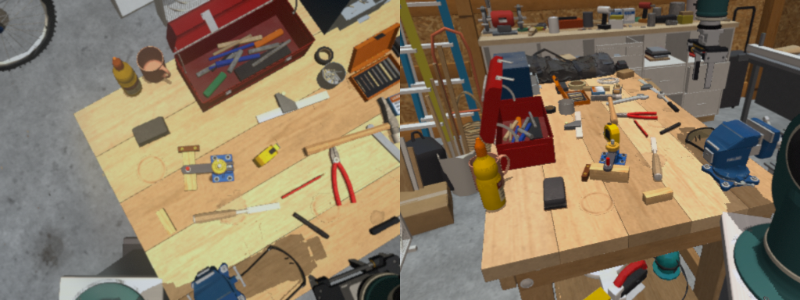

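View pics/c1.png

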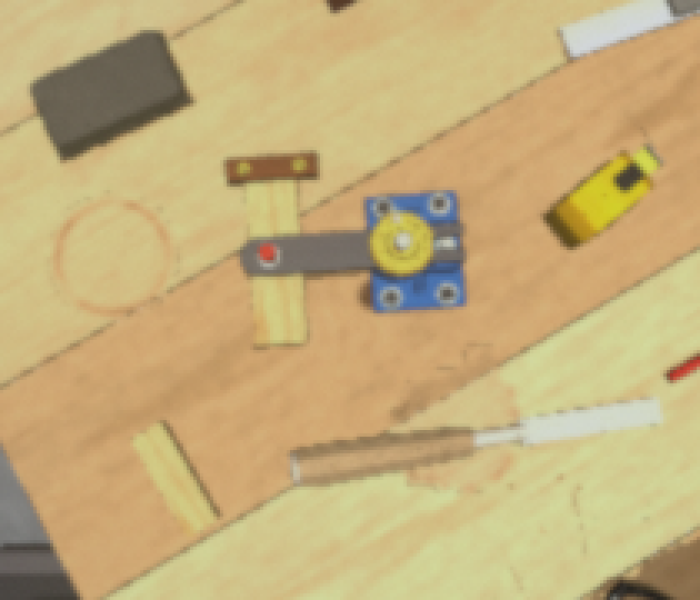

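View pics/c2.png

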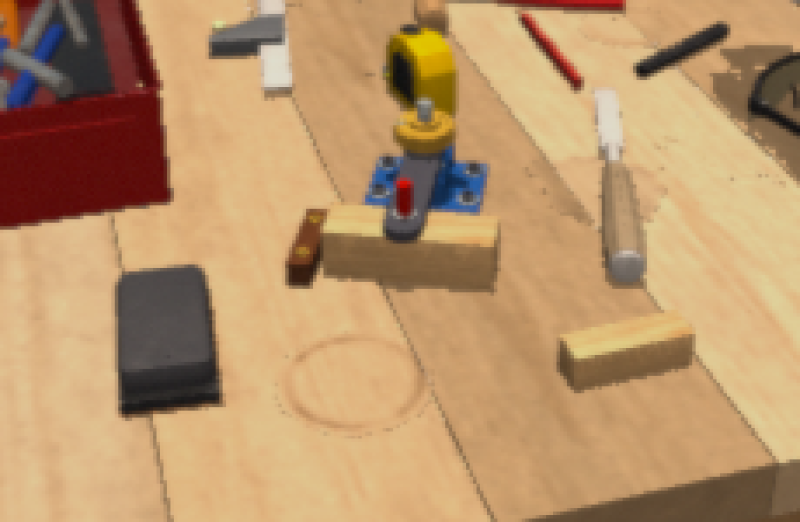

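Run:
```python
from h import *
np.set_printoptions(precision=2,suppress=True)
a=grab_frame("top");b=grab_frame("side")
def blob(f,lo,hi,lo2,hi2,c,r):
    hsv=cv2.cvtColor(f["image"],cv2.COLOR_RGB2HSV);m=cv2.inRange(hsv,lo,hi)|cv2.inRange(hsv,lo2,hi2)
    k=np.zeros_like(m);cv2.circle(k,c,r,255,-1);m&=k
    n,l,s,ce=cv2.connectedComponentsWithStats(m);i=1+np.argmax(s[1:,4])
    pts=np.argwhere(l==i)[:,::-1];h=cv2.convexHull(pts.astype(np.int32));M=cv2.moments(h)
    return np.array([M["m10"]/M["m00"],M["m01"]/M["m00"]]),s[i]
Y=((18,120,110),(32,255,255))*2;R=((0,130,90),(8,255,255),(172,130,90),(180,255,255))
for n,f,cn,cp in(("top",a,(281,212),(240,215)),("side",b,(272,184),(266,207))):
    un,sn=blob(f,*Y,cn,16);up,sp=blob(f,*R,cp,12)
    print(n,un,sn,up,sp)
    for z in(59.5,67): print("nut z",z,at_z(f,un,z))
    for z in(61,74): print("peg z",z,at_z(f,up,z))
T=np.array(a["T"]);zz=a["z_map"]
# height map points around
P=[];
for v in range(170,260):
    for u in range(215,310):
        p=at_depth(a,(u,v));P.append(p)
P=np.array(P)
s=P[(P[:,2]>34)&(P[:,2]<41)];print(len(s))
for lo,hi in((60,72),(42,52),(34,41),(15,24)):
    s=P[(P[:,2]>lo)&(P[:,2]<hi)];print(lo,hi,len(s),s.min(0),s.max(0),np.median(s,0))
print(np.median(P[(abs(P[:,2])<10)][:,2]))
```

```text
top [280.05 212.81] [271 204  19  18 233] [239.58 215.17] [238 213   4   5  16]
nut z 59.5 [ 484.41 -330.96   59.5 ]
nut z 67 [ 483.55 -330.57   67.  ]
peg z 61 [ 478.7  -235.21   61.  ]
peg z 74 [ 477.3  -235.97   74.  ]
side [271.46 179.92] [261 168  21  25 289] [265.94 205.96] [264 201   5  11  48]
nut z 59.5 [ 492.35 -363.9    59.5 ]
nut z 67 [ 489.38 -350.68   67.  ]
peg z 61 [ 476.79 -234.28   61.  ]
peg z 74 [ 472.05 -214.72   74.  ]
559
60 72 264 [ 461.98 -354.01   62.04] [ 507.16 -231.63   71.98] [ 483.05 -330.33   67.19]
42 52 512 [ 416.35 -376.75   42.07] [ 522.71 -215.97   51.58] [ 480.32 -273.87   48.07]
34 41 559 [ 414.02 -365.56   34.09] [ 533.39 -217.38   41.  ] [ 459.67 -239.97   38.51]
15 24 240 [ 414.6  -372.2    15.03] [ 556.85 -203.03   23.73] [ 545.04 -243.38   19.96]
0.4629567953112428
```

```bash
cat >> h.py <<'E'
from scipy.spatial.transform import Rotation as Ro
S=np.array([483.5,-330.5]); psi=0.058
ex=np.array([np.cos(psi),np.sin(psi)]); ey=np.array([-ex[1],ex[0]])
def W(x,y): return S+x*ex+y*ey
def HD(p): d=np.array(p[:2])-S; return np.array([d@ex,d@ey])
def st():
    o=ctrl.get_obs();R=Ro.from_quat(o["tool_rot"]);return o,R
def rel(pw,R,p0): return R.inv().apply(np.array(pw)-p0)
E
python3 - <<'E'
from h import *
np.set_printoptions(precision=3,suppress=True)
o,R=st();print(o["time"],R.as_matrix(),o["joint_pos"],o["ee_pos"])
for name,yaw in(("tx=hdx",psi),("ty=hdx",psi+np.pi/2),("ty=-hdx",psi-np.pi/2)):
    x=np.array([np.cos(yaw),np.sin(yaw),0]);z=np.array([0,0,-1.]);y=np.cross(z,x)
    Rt=Ro.from_matrix(np.c_[x,y,z]);print(name,(R.inv()*Rt).as_rotvec())
print(rel([*W(-50,0),404.6],R,o["ee_pos"]))
E
```

```text
1.3 [[ 0.936  0.353 -0.   ]
 [ 0.353 -0.936  0.   ]
 [-0.    -0.    -1.   ]] [ 1.168  0.417 -0.01   1.614  0.005  1.111 -0.053] [ 220.661 -584.76   404.602]
tx=hdx [-0.     0.     0.303]
ty=hdx [-0.    -0.    -1.268]
ty=-hdx [-0.     0.     1.874]
[ 287.952 -160.008    0.011]
```

>>> move_arm:
  targets:
    - [0,288,-160,0,0,0,-1.268]
    - [0,288,-160,0,0,0,-1.268]
    - [0,288,-160,0,0,0,-1.268]
    - [0,288,-160,0,0,0,-1.268]
    - [0,288,-160,0,0,0,-1.268]
    - [0,288,-160,0,0,0,-1.268]
    - [0,288,-160,0,0,0,-1.268]
    - [0,288,-160,0,0,0,-1.268]
    - [0,288,-160,0,0,0,-1.268]
    - [0,288,-160,0,0,0,-1.268]
    - [0,288,-160,0,0,0,-1.268]
    - [0,288,-160,0,0,0,-1.268]

```text
time: 2.5
ee_pos: [433.5, -333.6, 404.6]
tool_rot: [0.687, 0.727, -0.0, -0.0]
contact_force: [0.2, -0.2, 0.5]
grip_width: 2.1
grasp_force: 0.0
```

>>> move_arm:
  targets:
    - [0,0,0,50,0,0,0]
    - [0,0,0,100,0,0,0]
    - [0,0,0,145.5,0,0,0]
    - [0,0,0,145.5,0,0,0]
    - [0,0,6,145.5,0,0,0]
    - [0,0,10,145.5,0,0,0]
    - [0,0,12,145.5,0,0,0]
    - [0,0,13,145.5,0,0,0]
    - [0,0,14,145.5,0,0,0]
    - [0,0,14,145.5,0,0,0]

```text
time: 3.5
ee_pos: [447.7, -332.6, 259.5]
tool_rot: [0.686, 0.727, 0.0, 0.0]
contact_force: [-0.2, 0.9, -0.6]
grip_width: 0.6
grasp_force: 0.0
```

Run:
```python
from h import *
o,R=st();print(o["ee_pos"],HD(o["ee_pos"]),o["contact_force"],o["ft_torque"])
f=grab_frame("side");c=proj(f,[[484,-330,60]])[0].astype(int);print(c)
cv2.imwrite("pics/s1.png",cv2.resize(cv2.cvtColor(f["image"],cv2.COLOR_RGB2BGR)[100:260,180:380],(800,640))[:600])
```

```text
[ 447.68615056 -332.58340391  259.53150251] [-3.58743971e+01 -3.86176701e-03] [-0.19660174  0.94969222 -0.6074909 ] [-0.02853313 -0.11330926  0.01351207]
[271 186]
```

View pics/s1.png

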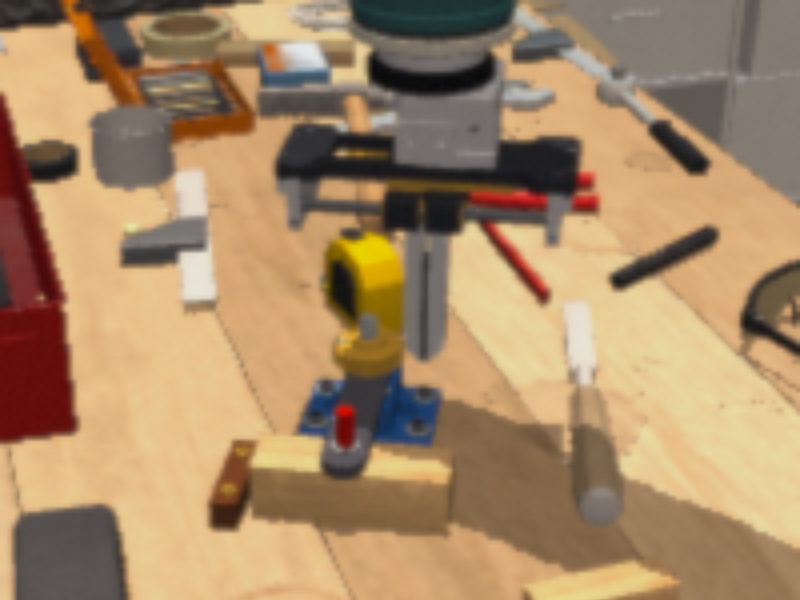

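>>> move_arm:
  targets:
    - [0,0,-2,4,0,0,0]
    - [0,0,-2,4,0,0,0]
    - [0,0,0,4,0,0,0]
    - [0,0,1,4,0,0,0]
    - [0,0,1.5,4,0,0,0]
    - [0,0,1.5,4,0,0,0]
    - [0,0,1.5,4,0,0,0]

```text
time: 4.25
ee_pos: [449.1, -332.4, 255.1]
tool_rot: [0.686, 0.727, 0.0, -0.0]
contact_force: [-0.1, 1.4, 0.8]
grip_width: 0.6
grasp_force: 0.0
```

>>> move_arm:
  targets:
    - [0,0,1,0,0,0,0]
    - [0,0,1.5,0,0,0,0]
    - [0,0,1.5,0,0,0,0]

```text
time: 4.55
ee_pos: [450.1, -332.5, 255.0]
tool_rot: [0.686, 0.727, -0.0, -0.001]
contact_force: [-5.5, 0.9, 2.9]
grip_width: 0.5
grasp_force: 2.7
```

```bash
cat > path.py <<'E'
import numpy as np, sys
# python3 path.py s0 s1 n bx by R : rows [0, d_hdy, d_hdx, dz] relative to P(s0)
def P(s,bx,by,R):
    q=np.pi/2*R; pts=[]
    segs=[("l",by,(-(R+bx),0),(0,-1)),("a",q,np.pi,(-bx,-by)),("l",2*bx,(-bx,-R-by),(1,0)),("a",q,1.5*np.pi,(bx,-by)),
     ("l",2*by,(R+bx,-by),(0,1)),("a",q,0,(bx,by)),("l",2*bx,(bx,R+by),(-1,0)),("a",q,np.pi/2,(-bx,by)),("l",by,(-(R+bx),by),(0,-1))]
    L=sum(g[1] for g in segs); s%=L
    for k,l,a,b in segs:
        if s<=l:
            return np.array(a)+s*np.array(b) if k=="l" else np.array(b)+R*np.array([np.cos(a+s/R),np.sin(a+s/R)])
        s-=l
if __name__=="__main__":
    s0,s1,n,bx,by,R=map(float,sys.argv[1:]);n=int(n)
    p0=P(s0,bx,by,R);print("from",p0,"to",P(s1,bx,by,R))
    for i in range(1,n+1):
        s=s0+(s1-s0)*i/n;d=P(s,bx,by,R)-p0
        print([0,round(d[1],1),round(d[0],1),round(-2*(s-s0)/96,1),0,0,0],end=", ")
    print()
E
python3 path.py 0 55 11 10.5 8 23
```

```text
from [-33.5   0. ] to [  0.37168448 -31.        ]
[0, np.float64(-5.0), np.float64(0.0), -0.1, 0, 0, 0], [0, np.float64(-10.0), np.float64(0.1), -0.2, 0, 0, 0], [0, np.float64(-14.9), np.float64(1.1), -0.3, 0, 0, 0], [0, np.float64(-19.5), np.float64(3.1), -0.4, 0, 0, 0], [0, np.float64(-23.5), np.float64(6.0), -0.5, 0, 0, 0], [0, np.float64(-26.8), np.float64(9.7), -0.6, 0, 0, 0], [0, np.float64(-29.2), np.float64(14.1), -0.7, 0, 0, 0], [0, np.float64(-30.6), np.float64(18.9), -0.8, 0, 0, 0], [0, np.float64(-31.0), np.float64(23.9), -0.9, 0, 0, 0], [0, np.float64(-31.0), np.float64(28.9), -1.0, 0, 0, 0], [0, np.float64(-31.0), np.float64(33.9), -1.1, 0, 0, 0],
```

>>> move_arm:
  targets:
    - [0,-5,0.2,-0.1,0,0,0]
    - [0,-10,0.3,-0.2,0,0,0]
    - [0,-14.9,1.3,-0.3,0,0,0]
    - [0,-19.5,3.3,-0.4,0,0,0]

```text
time: 4.95
ee_pos: [454.4, -352.0, 255.3]
tool_rot: [0.686, 0.727, -0.0, -0.001]
contact_force: [-4.3, -0.9, 0.5]
grip_width: 0.6
grasp_force: 1.9
```

Run:
```python
from h import *
o,R=st();F=o["contact_force"];print(HD(o["ee_pos"]),F[:2]@ex,F[:2]@ey,F[2])
```

```text
[-30.25264763 -19.80328999] -4.372222359112755 -0.664368477032204 0.4874512402813632
```

```bash
python3 path.py 20 55 7 10.5 8 23|sed 's/np.float64//g'
```

```text
from [-30.43993575 -19.46293864] to [  0.37168448 -31.        ]
[0, (-4.0), (2.9), -0.1, 0, 0, 0], [0, (-7.3), (6.7), -0.2, 0, 0, 0], [0, (-9.7), (11.0), -0.3, 0, 0, 0], [0, (-11.2), (15.8), -0.4, 0, 0, 0], [0, (-11.5), (20.8), -0.5, 0, 0, 0], [0, (-11.5), (25.8), -0.6, 0, 0, 0], [0, (-11.5), (30.8), -0.7, 0, 0, 0],
```

>>> move_arm:
  targets:
    - [0,-4,3.0,-0.1,0,0,0]
    - [0,-7.2,6.8,-0.2,0,0,0]
    - [0,-9.5,11.1,-0.3,0,0,0]
    - [0,-11,15.9,-0.4,0,0,0]
    - [0,-11.3,20.9,-0.5,0,0,0]
    - [0,-11.3,25.8,-0.6,0,0,0]

```text
time: 5.55
ee_pos: [481.5, -362.7, 256.2]
tool_rot: [0.687, 0.727, -0.0, 0.001]
contact_force: [-1.4, -9.0, -2.8]
grip_width: 0.6
grasp_force: 4.4
```

```bash
cat > r.py <<'E'
from h import *
o,R=st();F=o["contact_force"];print(o["time"],HD(o["ee_pos"]),o["ee_pos"][2],"F",F[:2]@ex,F[:2]@ey,F[2])
E
python3 r.py
```

```text
5.55 [ -3.84690261 -31.99320055] 256.22841467790556 F -1.9262555819144274 -8.88536134613725 -2.7748179693633634
```

```bash
python3 path.py 50 110 12 10.5 8.3 23|sed 's/np.float64//g'
```

```text
from [ -4.92831552 -31.3       ] to [33.5         0.14336897]
[0, (0.0), (5.0), -0.1, 0, 0, 0], [0, (0.0), (10.0), -0.2, 0, 0, 0], [0, (0.0), (15.0), -0.3, 0, 0, 0], [0, (0.5), (20.0), -0.4, 0, 0, 0], [0, (2.0), (24.7), -0.5, 0, 0, 0], [0, (4.5), (29.0), -0.6, 0, 0, 0], [0, (7.8), (32.7), -0.7, 0, 0, 0], [0, (11.9), (35.6), -0.8, 0, 0, 0], [0, (16.5), (37.5), -0.9, 0, 0, 0], [0, (21.4), (38.4), -1.0, 0, 0, 0], [0, (26.4), (38.4), -1.1, 0, 0, 0], [0, (31.4), (38.4), -1.2, 0, 0, 0],
```

>>> move_arm:
  targets:
    - [0,0,5,-0.1,0,0,0]
    - [0,0,10,-0.2,0,0,0]
    - [0,0,14.5,-0.3,0,0,0]
    - [0,0.5,19.4,-0.4,0,0,0]
    - [0,2,24,-0.5,0,0,0]
    - [0,4.4,28.2,-0.6,0,0,0]
    - [0,7.7,31.8,-0.7,0,0,0]

```text
time: 6.25
ee_pos: [513.5, -352.6, 257.2]
tool_rot: [0.686, 0.727, 0.0, 0.001]
contact_force: [1.9, -4.0, -0.1]
grip_width: 0.5
grasp_force: 2.2
```

```bash
python3 r.py
```

```text
6.25 [ 28.66619292 -23.80404907] 257.1889905495712 F 1.6214760577856724 -4.090292951440924 -0.10178338071121773
```

>>> move_arm:
  targets:
    - [0,4.2,2.7,-0.1,0,0,0]
    - [0,8.8,4.5,-0.2,0,0,0]
    - [0,13.7,5.3,-0.3,0,0,0]
    - [0,18.6,5.3,-0.4,0,0,0]
    - [0,23.6,5.3,-0.5,0,0,0]

```text
time: 6.75
ee_pos: [518.2, -327.6, 257.9]
tool_rot: [0.686, 0.728, 0.001, 0.002]
contact_force: [10.0, -2.4, -3.0]
grip_width: 0.0
grasp_force: 4.4
```

```bash
python3 r.py;python3 path.py 110 220 22 10.5 8.3 23|sed 's/np.float64//g'
```

```text
6.75 [34.80902593  0.88153006] 257.9307647691109 F 9.8736514189373 -2.9303192771656863 -2.9917012864658177
from [33.5         0.14336897] to [-33.5         -0.28673793]
[0, (5.0), (0.0), -0.1, 0, 0, 0], [0, (10.0), (-0.1), -0.2, 0, 0, 0], [0, (14.9), (-1.0), -0.3, 0, 0, 0], [0, (19.5), (-3.0), -0.4, 0, 0, 0], [0, (23.5), (-5.9), -0.5, 0, 0, 0], [0, (26.9), (-9.6), -0.6, 0, 0, 0], [0, (29.3), (-14.0), -0.7, 0, 0, 0], [0, (30.8), (-18.7), -0.8, 0, 0, 0], [0, (31.2), (-23.7), -0.9, 0, 0, 0], [0, (31.2), (-28.7), -1.0, 0, 0, 0], [0, (31.2), (-33.7), -1.1, 0, 0, 0], [0, (31.2), (-38.7), -1.2, 0, 0, 0], [0, (31.2), (-43.7), -1.4, 0, 0, 0], [0, (30.7), (-48.7), -1.5, 0, 0, 0], [0, (29.1), (-53.4), -1.6, 0, 0, 0], [0, (26.6), (-57.7), -1.7, 0, 0, 0], [0, (23.2), (-61.4), -1.8, 0, 0, 0], [0, (19.1), (-64.2), -1.9, 0, 0, 0], [0, (14.5), (-66.1), -2.0, 0, 0, 0], [0, (9.6), (-67.0), -2.1, 0, 0, 0], [0, (4.6), (-67.0), -2.2, 0, 0, 0], [0, (-0.4), (-67.0), -2.3, 0, 0, 0],
```

>>> move_arm:
  targets:
    - [0,5,0.1,-0.1,0,0,0]
    - [0,9.8,0,-0.2,0,0,0]
    - [0,14.7,-1,-0.3,0,0,0]
    - [0,19.2,-3,-0.4,0,0,0]
    - [0,23.1,-5.9,-0.5,0,0,0]
    - [0,26.5,-9.6,-0.6,0,0,0]
    - [0,29,-14,-0.7,0,0,0]
    - [0,30.6,-18.7,-0.8,0,0,0]
    - [0,31.1,-23.7,-0.9,0,0,0]

```text
time: 7.65
ee_pos: [490.8, -298.1, 258.2]
tool_rot: [0.686, 0.727, 0.0, -0.0]
contact_force: [2.7, 3.2, 1.8]
grip_width: 0.4
grasp_force: 1.4
```

```bash
python3 r.py
```

```text
7.65 [ 9.15154647 31.87330947] 258.20529441490856 F 2.917271726874637 3.026474627092002 1.820329042357402
```

>>> move_arm:
  targets:
    - [0,-0.5,-5,-0.1,0,0,0]
    - [0,-0.6,-10,-0.2,0,0,0]
    - [0,-0.6,-15,-0.3,0,0,0]
    - [0,-0.6,-19.5,-0.4,0,0,0]
    - [0,-1.2,-24.4,-0.5,0,0,0]
    - [0,-2.8,-29,-0.6,0,0,0]
    - [0,-5.3,-33.1,-0.7,0,0,0]
    - [0,-8.7,-36.7,-0.8,0,0,0]
    - [0,-12.7,-39.4,-0.9,0,0,0]
    - [0,-17.2,-41.2,-1,0,0,0]
    - [0,-22,-42.0,-1.1,0,0,0]
    - [0,-27,-42.1,-1.2,0,0,0]

```text
time: 8.85
ee_pos: [449.9, -328.7, 259.2]
tool_rot: [0.687, 0.727, -0.001, -0.001]
contact_force: [-6.8, 1.4, 1.6]
grip_width: -0.0
grasp_force: 2.7
```

```bash
python3 r.py
python3 - <<'E'
from h import *
f=grab_frame("top")
cv2.imwrite("pics/n1.png",cv2.resize(cv2.cvtColor(f["image"],cv2.COLOR_RGB2BGR)[190:240,225:305],(800,500),interpolation=3))
E
```

```text
8.85 [-33.44551973   3.77542868] 259.1818320631668 F -6.681292393769222 1.8159551347996106 1.5875729325676664
```

View pics/n1.png

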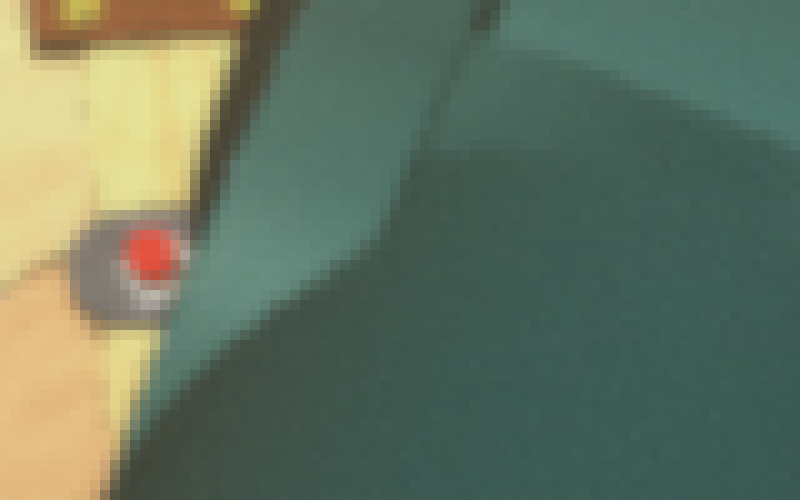

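>>> move_arm:
  targets:
    - [0,-4,0,0,0,0,0]
    - [0,-8.8,0.2,-0.1,0,0,0]
    - [0,-13.8,0.4,-0.2,0,0,0]
    - [0,-18.7,1.4,-0.3,0,0,0]
    - [0,-23.3,3.4,-0.4,0,0,0]
    - [0,-27.3,6.4,-0.5,0,0,0]
    - [0,-30.6,10.2,-0.6,0,0,0]
    - [0,-33,14.5,-0.7,0,0,0]
    - [0,-34.5,19.3,-0.8,0,0,0]
    - [0,-34.9,24.2,-0.9,0,0,0]
    - [0,-34.9,29.1,-1,0,0,0]

```text
time: 10.0
ee_pos: [481.4, -362.7, 260.5]
tool_rot: [0.687, 0.727, -0.001, 0.001]
contact_force: [-1.6, -8.0, -2.2]
grip_width: 0.4
grasp_force: 3.4
```

```bash
python3 r.py
```

```text
10.0 [ -3.94912532 -32.06084789] 260.4885985900444 F -2.0712863229672 -7.852500097118629 -2.1562465827807555
```

>>> move_arm:
  targets:
    - [0,0,5,-0.1,0,0,0]
    - [0,0,10,-0.2,0,0,0]
    - [0,0,14.5,-0.3,0,0,0]
    - [0,0.5,19.4,-0.4,0,0,0]
    - [0,1.4,22,-0.4,0,0,0]
    - [0,-15,32,-0.4,0,0,0]
    - [0,-30,32,-0.4,0,0,0]

```text
time: 10.7
ee_pos: [516.3, -389.9, 261.1]
tool_rot: [0.686, 0.728, 0.0, 0.001]
contact_force: [0.1, 1.0, 0.5]
grip_width: 0.4
grasp_force: 0.0
```

Run:
```python
from h import *
f=grab_frame("side");a=f["image"][150:220,220:320]
np.set_printoptions(precision=1,suppress=True)
hsv=cv2.cvtColor(f["image"],cv2.COLOR_RGB2HSV);m=cv2.inRange(hsv,(0,130,90),(8,255,255))|cv2.inRange(hsv,(172,130,90),(180,255,255))
p=np.argwhere(m[195:216,255:278]);print(p.min(0)+[195,255],p.max(0)+[195,255],p.mean(0)+[195,255])
z=478.,-235.5
for h in(74,76,78,80,82):print(h,proj(f,[[478,-235.5,h]])[0],proj(f,[[483.5,-330.5,h-7]])[0])
cv2.imwrite("pics/n2.png",cv2.resize(cv2.cvtColor(a,cv2.COLOR_RGB2BGR),(800,560),interpolation=3))
```

```text
[199 264] [208 268] [203.2 265.9]
74 [265.5 201. ] [272.  183.9]
76 [265.5 200.3] [272.  183.2]
78 [265.5 199.5] [272.  182.5]
80 [265.5 198.8] [272.  181.8]
82 [265.5 198.1] [272.  181.2]
```

View pics/n2.png

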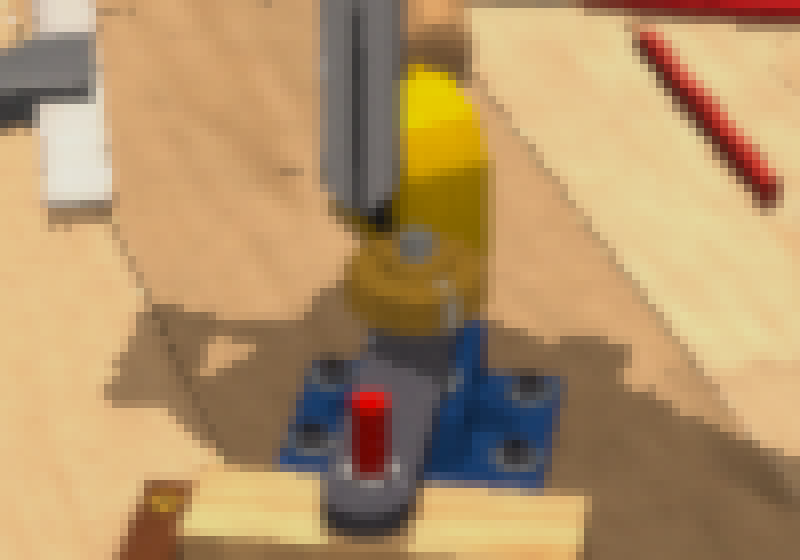

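Run:
```python
from h import *
np.set_printoptions(precision=1,suppress=True)
f=grab_frame("side")
def reg(u0,u1,v0,v1):
    P=np.array([at_depth(f,(u,v)) for u in range(u0,u1+1) for v in range(v0,v1+1)]);return np.median(P,0),len(P),P[:,2].std()
print("strap",reg(268,273,199,200),reg(270,273,197,204))
print("block",reg(248,258,211,213),reg(276,288,213,214))
print("nuttop",reg(265,269,181,184),reg(274,277,182,184))
hsv=cv2.cvtColor(f["image"],cv2.COLOR_RGB2HSV)
print(np.array([at_depth(f,(266,v))[2] for v in range(197,212)]),f["image"][196:212,266,0])
```

```text
strap (array([ 474.2, -279.7,   52.5]), 12, np.float64(7.085856620872811)) (array([ 472.7, -273.4,   52.2]), 32, np.float64(0.9569746213527776))
block (array([ 511. , -239.7,   36. ]), 33, np.float64(0.8114721518037253)) (array([ 440.5, -247.6,   36. ]), 26, np.float64(0.8333516318426483))
nuttop (array([ 495.8, -326.5,   71.7]), 20, np.float64(1.3158255414135207)) (array([ 473.8, -328.1,   71. ]), 12, np.float64(2.131451338620557))
[52.  52.3 78.4 78.8 78.1 73.9 73.8 69.2 67.4 64.4 60.9 58.3 55.3 53.8
 54. ] [ 93  96 132 219 220 162 117 112 112 112 111 110 111 118 135 101]
```

Run:
```python
from h import *
np.set_printoptions(linewidth=200)
f=grab_frame("side")
hsv=cv2.cvtColor(f["image"],cv2.COLOR_RGB2HSV)
print(hsv[177:193,262:282,1]);print(hsv[177:193,262:282,2])
c=np.array([483.8,-330.5])
for h in(14.8,12.9,8.5):
    a=h+psi
    print(h,[proj(f,[[c[0]+23*np.cos(a),c[1]+23*np.sin(a),z]])[0].round(1) for z in(52+h/6.283*3,67+h/6.283*3)])
```

```text
[[121 154 194 196 116  58 154 216 255 231 232 255 255 255 255 255 255 255 202 144]
 [118 122 155 209 217 168 159 191 157 118 126 164 228 255 255 255 255 255 200 145]
 [115 115 122 166 218 209 180 139  65  30  29  55 141 211 233 242 255 255 199 142]
 [114 115 122 156 188 199 190 148  36  18  17  44 126 192 201 205 222 245 195 140]
 [115 121 146 187 194 196 191 158  54  26  24  68 136 190 197 198 204 213 187 137]
 [118 133 179 197 195 196 197 177 123  84  75 136 185 199 196 198 198 196 163 128]
 [120 154 192 195 196 196 198 191 187 181 182 190 194 194 196 202 199 193 160 125]
 [122 160 194 199 198 198 198 195 195 200 194 195 180 164 186 197 195 195 159 126]
 [122 167 194 200 195 195 198 194 197 197 197 183 138 107 150 189 200 192 159 126]
 [126 166 197 194 197 200 202 197 199 196 199 194 177 139 131 175 191 191 157 127]
 [121 154 193 195 198 194 195 197 196 196 197 197 184 145 109 131 185 191 154 125]
 [121 144 179 189 197 199 195 194 197 201 199 197 177 111  65 115 178 175 139 122]
 [115 122 150 176 190 195 194 195 194 200 195 198 177 107  57 112 147 122 114 118]
 [116 117 119 134 159
[... 1012 characters left out ...]
0 151 154 151 150 149 142 134 132 127 143 191]
 [129 121 115 119 117 117 123 127 138 147 150 144 140 130 124 125 120 123 147 194]
 [131 124 118 116 114 109 111 109 115 117 118 118 115 115 122 120 119 127 156 195]
 [131 128 121 116 117 111 109 107 113 112 114 112 111 112 121 116 113 117 128 141]
 [130 129 126 118 114 106 105 106 111 110 112 112 108 109 114 102  79  93  96 126]
 [129 128 127 115  85  77  85  93 100  98 102 102  94  90  81  73  98  97  85 122]
 [128 128 127 115  89  63  61  63  64  67  66  66  62  63  61  73  99  94  78 123]]
14.8 [array([276.2, 190.5]), array([276.3, 185.4])]
12.9 [array([263.1, 187.6]), array([263. , 182.5])]
8.5 [array([276.1, 191.5]), array([276.1, 186.4])]
```

Run:
```python
from h import *
f=grab_frame("side");g1=cv2.cvtColor(f["image"],cv2.COLOR_RGB2GRAY).astype(np.float32)
b0=cv2.imread("pics/side0.png");r0=b0[:,:,2].astype(np.float32)-b0[:,:,1];r1=f["image"][:,:,0].astype(np.float32)-f["image"][:,:,1]
def prof(r): 
    return r[196:204,265:267].mean(1)
print(prof(r0).round(),prof(r1).round())
for (u0,v0,w,h) in((262,198,8,12),(263,199,6,7)):
    t=r0[v0:v0+h,u0:u0+w];k=8
    T=cv2.resize(t,None,fx=k,fy=k,interpolation=3);S_=cv2.resize(r1[v0-6:v0+h+4,u0-3:u0+w+3],None,fx=k,fy=k,interpolation=3)
    m=cv2.matchTemplate(S_,T,cv2.TM_CCOEFF_NORMED);_,mx,_,l=cv2.minMaxLoc(m);print(mx,l[0]/k-3,l[1]/k-6)
print("expected dv 8.5:",proj(f,[[478,-235,70]])[0]-proj(f,[[478,-235,74.06]])[0],"14.8",proj(f,[[478,-235,70]])[0]-proj(f,[[478,-235,77.07]])[0])
```

```text
[ -8.  -0.   4.   6.  24. 102. 190. 181.] [  5.   8.  51. 189. 214. 150. 108. 101.]
0.9627222418785095 0.0 -3.0
0.9504275321960449 0.0 -3.0
expected dv 8.5: [0.0172963  1.45871624] 14.8 [0.03016919 2.54452504]
```

```bash
python3 r.py
python3 - <<'E'
import numpy as np
# finger centre relative to start; strap frame lateral offset -L, radius 95
L0=22.;L=18.
p0=np.array([-L0,95.])
n=11
for i in range(n+1):
    ph=1.55*i/n; e=np.array([np.sin(ph),np.cos(ph)]);t=np.array([np.cos(ph),-np.sin(ph)])
    p=95*e-L*t-p0; print([0,round(p[1],1),round(p[0],1),0,0,0,round(ph,2)],end=", ")
E
```

```text
10.9 [ 27.96429373 -60.63471357] 260.54204722351386 F 0.35575926962059035 0.1971093924356414 0.22487726184371026
[0, np.float64(0.0), np.float64(4.0), 0, 0, 0, 0.0], [0, np.float64(1.6), np.float64(17.5), 0, 0, 0, 0.14], [0, np.float64(1.3), np.float64(31.1), 0, 0, 0, 0.28], [0, np.float64(-1.0), np.float64(44.6), 0, 0, 0, 0.42], [0, np.float64(-5.1), np.float64(57.5), 0, 0, 0, 0.56], [0, np.float64(-11.0), np.float64(69.8), 0, 0, 0, 0.7], [0, np.float64(-18.5), np.float64(81.1), 0, 0, 0, 0.85], [0, np.float64(-27.6), np.float64(91.3), 0, 0, 0, 0.99], [0, np.float64(-38.0), np.float64(100.1), 0, 0, 0, 1.13], [0, np.float64(-49.5), np.float64(107.3), 0, 0, 0, 1.27], [0, np.float64(-61.9), np.float64(112.9), 0, 0, 0, 1.41], [0, np.float64(-75.0), np.float64(116.6), 0, 0, 0, 1.55],
```

>>> move_arm:
  targets:
    - [0,0,0,-40,0,0,0]
    - [0,30,-11,-45,0,0,0]
    - [0,75,-30,-45,0,0,0]
    - [0,115,-50,-45,0,0,0]
    - [0,155.6,-60,-45,0,0,0]
    - [0,155.6,-60,-45,0,0,0]
    - [0,155.6,-60,-5,0,0,0]
    - [0,155.6,-60,-5,0,0,0]
    - [0,155.6,-56,-5,0,0,0]
    - [0,155.6,-52,-5,0,0,0]
    - [0,155.6,-50,-5,0,0,0]
    - [0,155.6,-50,-5,0,0,0]

```text
time: 12.1
ee_pos: [457.1, -236.7, 266.6]
tool_rot: [0.686, 0.727, 0.0, 0.001]
contact_force: [-0.1, -0.0, 1.0]
grip_width: 0.2
grasp_force: 0.0
```

```bash
python3 r.py
```

```text
12.1 [-20.9588857  95.2164197] 266.57624288769387 F -0.1358294817021221 0.005549910266458204 1.0320600186825732
```

Run:
```python
import numpy as np
L=18.;p0=np.array([-21,95.2]);n=16
for i in range(n+1):
    ph=1.55*i/n; e=np.array([np.sin(ph),np.cos(ph)]);t=np.array([np.cos(ph),-np.sin(ph)])
    p=95*e-L*t-p0; print([0,float(round(p[1],1)),float(round(p[0],1)),0,0,0,round(ph,2)],end=", ")
```

```text
[0, -0.2, 3.0, 0, 0, 0, 0.0], [0, 1.1, 12.3, 0, 0, 0, 0.1], [0, 1.5, 21.6, 0, 0, 0, 0.19], [0, 1.0, 31.0, 0, 0, 0, 0.29], [0, -0.4, 40.2, 0, 0, 0, 0.39], [0, -2.7, 49.3, 0, 0, 0, 0.48], [0, -5.9, 58.1, 0, 0, 0, 0.58], [0, -9.9, 66.6, 0, 0, 0, 0.68], [0, -14.7, 74.6, 0, 0, 0, 0.78], [0, -20.3, 82.1, 0, 0, 0, 0.87], [0, -26.6, 89.1, 0, 0, 0, 0.97], [0, -33.5, 95.4, 0, 0, 0, 1.07], [0, -41.0, 101.0, 0, 0, 0, 1.16], [0, -49.0, 105.9, 0, 0, 0, 1.26], [0, -57.4, 110.0, 0, 0, 0, 1.36], [0, -66.2, 113.2, 0, 0, 0, 1.45], [0, -75.2, 115.6, 0, 0, 0, 1.55],
```

>>> move_arm:
  targets:
    - [0,0,3,0,0,0,0]
    - [0,0.5,7,0,0,0,0.05]
    - [0,1.1,12.3,0,0,0,0.1]
    - [0,1.5,21.6,0,0,0,0.19]
    - [0,1,31,0,0,0,0.29]
    - [0,-0.4,40.2,0,0,0,0.39]
    - [0,-2.7,49.3,0,0,0,0.48]
    - [0,-2.7,49.3,0,0,0,0.48]

```text
time: 12.9
ee_pos: [506.8, -236.2, 266.0]
tool_rot: [0.84, 0.543, 0.0, 0.0]
contact_force: [-0.8, 0.5, 0.9]
grip_width: 0.7
grasp_force: 0.0
```

```bash
python3 r.py
python3 - <<'E'
import numpy as np
L=18.;p0=95*np.array([np.sin(.484),np.cos(.484)])-L*np.array([np.cos(.484),-np.sin(.484)]);a=.484
for i in range(1,12):
    ph=1.55*(5+i)/16; e=np.array([np.sin(ph),np.cos(ph)]);t=np.array([np.cos(ph),-np.sin(ph)])
    d=95*e-L*t-p0
    # tool axes rotated clockwise by a: tool x=(hd) (sin a, cos a), tool y=(cos a,-sin a)
    tx=d@[np.sin(a),np.cos(a)];ty=d@[np.cos(a),-np.sin(a)]
    print([0,float(round(tx,1)),float(round(ty,1)),0,0,0,round(ph-a,2)],end=", ")
E
```

```text
12.9 [28.71262496 92.75367209] 265.98461831367274 F -0.8173321281967365 0.5235475205269879 0.894028795556178
[0, 1.3, 9.3, 0, 0, 0, 0.1], [0, 1.7, 18.7, 0, 0, 0, 0.19], [0, 1.2, 28.0, 0, 0, 0, 0.29], [0, -0.2, 37.3, 0, 0, 0, 0.39], [0, -2.6, 46.3, 0, 0, 0, 0.48], [0, -5.7, 55.2, 0, 0, 0, 0.58], [0, -9.7, 63.6, 0, 0, 0, 0.68], [0, -14.6, 71.6, 0, 0, 0, 0.78], [0, -20.1, 79.2, 0, 0, 0, 0.87], [0, -26.4, 86.1, 0, 0, 0, 0.97], [0, -33.3, 92.4, 0, 0, 0, 1.07],
```

>>> move_arm:
  targets:
    - [0,1.3,9.3,0,0,0,0.1]
    - [0,1.7,18.7,0,0,0,0.19]
    - [0,1.2,28,0,0,0,0.29]
    - [0,-0.2,37.3,0,0,0,0.39]
    - [0,-2.6,46.3,0,0,0,0.48]
    - [0,-5.7,55.2,0,0,0,0.58]
    - [0,-9.7,63.6,0,0,0,0.68]
    - [0,-14.6,71.6,0,0,0,0.78]
    - [0,-20.1,79.2,0,0,0,0.87]
    - [0,-26.4,86.1,0,0,0,0.97]
    - [0,-33.3,92.4,0,0,0,1.07]
    - [0,-33.3,92.4,0,0,0,1.07]

```text
time: 14.1
ee_pos: [576.2, -305.5, 265.7]
tool_rot: [0.999, 0.039, -0.0, 0.0]
contact_force: [-0.1, -0.2, 0.0]
grip_width: 0.3
grasp_force: 0.0
```

```bash
python3 r.py
python3 - <<'E'
from h import *
np.set_printoptions(precision=1,suppress=True)
f=grab_frame("side")
hsv=cv2.cvtColor(f["image"],cv2.COLOR_RGB2HSV);m=cv2.inRange(hsv,(0,130,90),(8,255,255))|cv2.inRange(hsv,(172,130,90),(180,255,255))
m[:, :200]=0;m[:,300:]=0;m[:150]=0;m[240:]=0
n,l,s,c=cv2.connectedComponentsWithStats(m)
for i in range(1,n):
    if s[i,4]>6: print(s[i],c[i],HD(at_z(f,c[i],68)))
cv2.imwrite("pics/p1.png",cv2.resize(cv2.cvtColor(f["image"],cv2.COLOR_RGB2BGR)[130:270,190:350],(800,600)))
E
```

```text
14.1 [93.98937899 19.53567006] 265.70357151485956 F -0.14689400588773432 -0.21276241903103332 0.031129822033718585
```

View pics/p1.png

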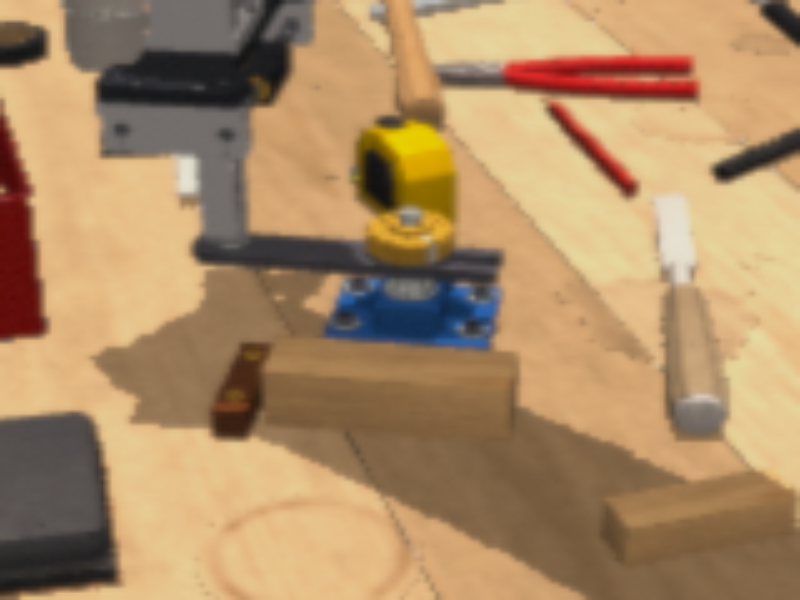

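>>> move_arm:
  targets:
    - [0,0,-8,0,0,0,0]
    - [0,0,-14,-20,0,0,0]
    - [0,0,-18,-45,0,0,-0.1]
    - [0,-20,-22,-50,0,0,-0.25]
    - [0,-40,-26,-50,0,0,-0.4]
    - [0,-60,-30,-50,0,0,-0.55]
    - [0,-80,-30,-50,0,0,-0.7]
    - [0,-92.5,-30,-50,0,0,-0.85]
    - [0,-92.5,-30,-50,0,0,-1]
    - [0,-92.5,-30,-50,0,0,-1.15]
    - [0,-92.5,-30,-50,0,0,-1.3]
    - [0,-92.5,-30,-50,0,0,-1.45]

```text
time: 15.35
ee_pos: [481.8, -280.9, 316.0]
tool_rot: [0.718, 0.696, -0.0, 0.0]
contact_force: [-0.0, 0.4, -0.3]
grip_width: 0.2
grasp_force: 0.0
```

```bash
python3 r.py
python3 - <<'E'
from h import *
np.set_printoptions(precision=1,suppress=True)
o,R=st();m=R.as_matrix();print(np.arctan2(m[1,0],m[0,0])-psi-np.pi/2)
f=grab_frame("side")
hsv=cv2.cvtColor(f["image"],cv2.COLOR_RGB2HSV);m=cv2.inRange(hsv,(0,130,90),(8,255,255))|cv2.inRange(hsv,(172,130,90),(180,255,255))
m[:, :200]=0;m[:,300:]=0;m[:150]=0;m[240:]=0
n,l,s,c=cv2.connectedComponentsWithStats(m)
for i in range(1,n):
    if s[i,4]>6: print(s[i],c[i],HD(at_z(f,c[i],68)))
for t in("block_near","block_far"):
    for r in landmark_of(f,t)[:2]: print(t,r["confidence"],HD(at_z(f,r["uv"],19)))
E
```

```text
15.35 [ 1.18425268 49.62696746] 315.99273580031996 F -0.0270536905688973 0.3825390443111578 -0.2795469779251146
-0.08962383889056769
[234 177   4   9  35] [235.5 180.9] [96.3  1. ]
block_near 0.77 [-184.8  172.3]
block_near 0.7 [-64.5  98.4]
block_far 0.96 [55.6 98.4]
block_far 0.81 [-119.   195.5]
```

>>> move_arm:
  targets:
    - [0,0,-1.2,40,0,0,-0.09]
    - [0,0,-1.2,80,0,0,-0.09]
    - [0,0,-1.2,103,0,0,-0.09]
    - [0,0,-1.2,103,0,0,-0.09]
    - [0,7,-2,103,0,0,-0.09]
    - [0,14,-2.5,103,0,0,-0.09]
    - [0,14,-2.5,103,0,0,-0.09]

```text
time: 16.2
ee_pos: [480.6, -266.7, 214.3]
tool_rot: [0.69, 0.724, 0.0, 0.001]
contact_force: [0.3, -0.1, 0.1]
grip_width: 0.2
grasp_force: 0.0
```

```bash
python3 r.py
```

```text
16.2 [ 0.81644672 63.85122863] 214.2894861382829 F 0.3405526903933064 -0.07508048081349815 0.10198107692619192
```

>>> move_arm:
  targets:
    - [0,2,0,0,0,0,0]
    - [0,4,0,0,0,0,0]
    - [0,7,0,0,0,0,0]
    - [0,10,0,0,0,0,0]
    - [0,13,0,0,0,0,0]
    - [0,16,0,0,0,0,0]
    - [0,19,0,0,0,0,0]
    - [0,22,0,0,0,0,0]
    - [0,25,0,0,0,0,0]
    - [0,28,0,0,0,0,0]
    - [0,30,0,0,0,0,0]
    - [0,30,0,0,0,0,0]

```text
time: 17.4
ee_pos: [478.7, -237.6, 212.8]
tool_rot: [0.69, 0.724, 0.0, -0.0]
contact_force: [0.3, 0.1, -0.2]
grip_width: 0.2
grasp_force: 0.0
```

```bash
python3 r.py
cat > b.py <<'E'
from h import *
np.set_printoptions(precision=1,suppress=True)
f=grab_frame("side")
for t in("block_near","block_far","batten_end"):
    for r in landmark_of(f,t)[:2]: print(t,r["confidence"],HD(at_z(f,r["uv"],20)))
E
python3 b.py
```

```text
17.4 [ 0.54522219 93.02337235] 212.80846616284876 F 0.31067352610892535 0.05168700509806818 -0.24503775336007236
block_near 0.96 [-56.6 134.2]
block_near 0.61 [-188.9  159.6]
block_far 0.87 [ 54.9 131.2]
batten_end 0.98 [ 61.9 135.6]
```

>>> move_arm:
  targets:
    - [0,3,0,0,0,0,0]
    - [0,6,0,0,0,0,0]
    - [0,9,0,0,0,0,0]
    - [0,12,0,0,0,0,0]
    - [0,15,0,0,0,0,0]
    - [0,18,0,0,0,0,0]
    - [0,21,0,0,0,0,0]
    - [0,24,0,0,0,0,0]
    - [0,27,0,0,0,0,0]
    - [0,30,0,0,0,0,0]
    - [0,33,0,0,0,0,0]
    - [0,34,0,0,0,0,0]

```text
time: 18.8
ee_pos: [477.0, -203.6, 212.8]
tool_rot: [0.69, 0.724, 0.0, -0.0]
contact_force: [0.1, -1.4, -1.0]
grip_width: 0.6
grasp_force: 0.2
```

```bash
python3 b.py; python3 r.py
python3 - <<'E'
from h import *
f=grab_frame("side")
cv2.imwrite("pics/p2.png",cv2.resize(cv2.cvtColor(f["image"],cv2.COLOR_RGB2BGR)[150:300,180:380],(800,600)))
E
```

```text
block_near 0.95 [-66.8 157.9]
block_near 0.74 [-188.7  170.2]
block_far 0.82 [-122.7  200.1]
block_far 0.8 [ 57.  159.4]
batten_end 0.69 [ 61.  139.1]
batten_end 0.37 [121.9 235.1]
19.0 [  0.87032742 126.61656785] 212.85306047120386 F -0.9461889697139519 -0.2966405404023948 -0.21107977324684904
```

View pics/p2.png

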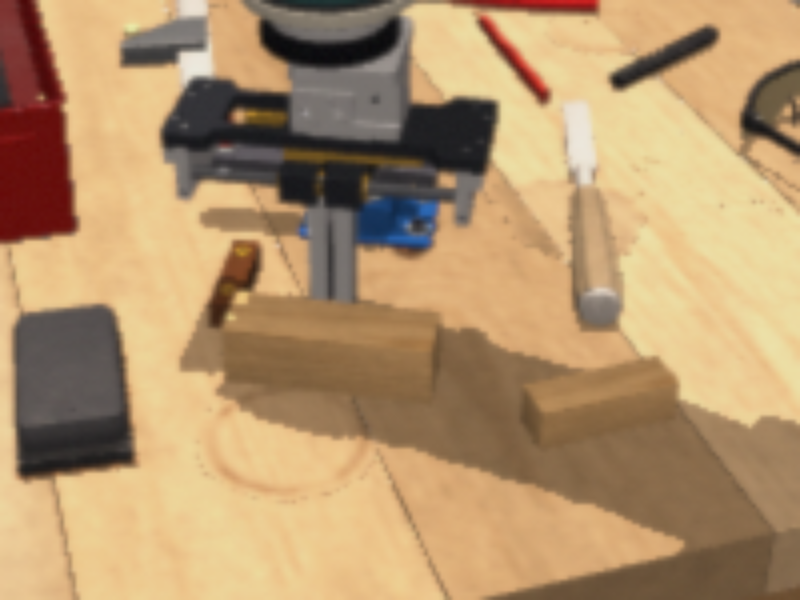

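>>> move_arm:
  targets:
    - [0,-6,0,0,0,0,0]
    - [0,-15,0,0,0,0,0]
    - [0,-18,0,-20,0,0,0]
    - [0,-18,0,-65,0,0,0]
    - [0,-18,0,-110,0,0,0]
    - [0,-18,0,-150,0,0,0]
    - [0,-60,-40,-150,0,0,0]
    - [0,-100,-60,-150,0,0,0]
    - [0,-140,-70,-150,0,0,0]
    - [0,-180,-80,-150,0,0,0]
    - [0,-220,-90,-150,0,0,0]
    - [0,-250,-90,-150,0,0,0]

```text
time: 20.25
ee_pos: [396.8, -461.6, 362.8]
tool_rot: [0.691, 0.723, -0.001, -0.0]
contact_force: [0.1, -0.1, -0.0]
grip_width: 0.4
grasp_force: 0.0
```

```bash
python3 r.py
python3 - <<'E'
from h import *
np.set_printoptions(precision=1,suppress=True)
f=grab_frame("top")
P=np.array([at_depth(f,(u,v)) for v in range(165,262) for u in range(190,262)])
h=np.c_[np.array([HD(p) for p in P]),P[:,2]]
b=h[(h[:,2]>33)&(h[:,2]<42)&(abs(h[:,0])<75)&(h[:,1]>100)&(h[:,1]<200)];print("block",len(b),b.min(0),b.max(0))
print(cv2.minAreaRect(b[:,:2].astype(np.float32)))
t=h[(h[:,2]>15)&(h[:,2]<24)&(h[:,0]>50)&(h[:,0]<90)&(h[:,1]<150)];print("batten",len(t),t.min(0),t.max(0))
cv2.imwrite("pics/t2.png",cv2.resize(cv2.cvtColor(f["image"],cv2.COLOR_RGB2BGR)[150:300,160:360],(800,600),interpolation=3))
E
```

```text
20.25 [ -94.18730196 -125.88482481] 362.8199608863032 F 0.0618695117088628 -0.14451582699889332 -0.012844059269005198
block 764 [-63.2 136.   33.1] [ 57.1 174.6  41.9]
((-3.0746002197265625, 155.39996337890625), (38.110355377197266, 120.23739624023438), 89.51271057128906)
batten 203 [60.  55.5 15.2] [ 79.1 124.1  23.9]
```

View pics/t2.png

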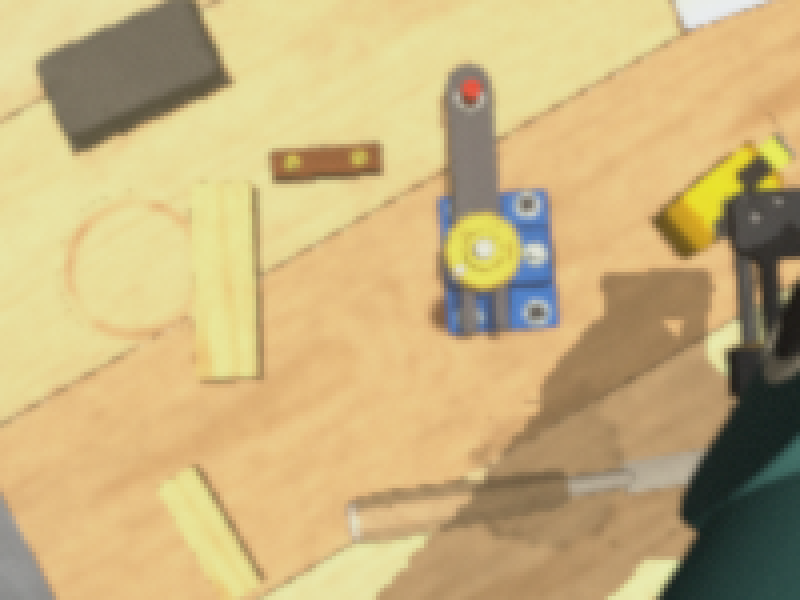

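The top view shows the block flat at hold-down y 136–175 mm, past the batten end at 125 mm. The strap has swung a quarter turn with its peg at (470,92), and the bystanders are where they were.

```bash
python3 -c "
from workcell import ctrl
print(ctrl.finish_job())"
```

```text
the job is handed in; nothing more can be done
None
```

I handed the job in at about 20 s: the nut is loosened about 2.35 turns by my estimate (slightly past the two asked), the strap is swung about a quarter turn clear, and the block lies flat about 11 mm past the batten's end with the other tools where they were; the verdict was not shown.

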